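# Turn the painting turntable and lay a furniture leg in its cradle

## Robot

A 6-joint arm with a two-finger parallel gripper is mounted at the origin on the work surface. World frame = base frame: x ahead of the robot, y to its left, z up, the work surface at z = 0. Lengths are in m, angles in rad, forces in N, time in s.
With the tool pointing down it reaches from about 0.35 to 0.775 m from the base axis. Payload 5.5 kg.
Tool frame: the origin (TCP) lies at the very end of the fingers, on their centre line; the grasp point (between the pads) lies 19 mm behind it (env.grip_depth is the distance from the TCP to the grasp point, in m); z points along the fingers, y is the direction in which the jaws open and shut (so a half turn about z gives the same grasp; the last joint's range is limited). The gripper opens to 85 mm and grips with 20 to 120 N. Pads are 22 mm wide; open, the fingers measure 114 mm over their backs; the gripper's body (76 mm by 85 mm) begins 54 mm behind the grasp point. The pads swing forward as they close: fully open they stand 13 mm farther back than shut.
Start: joints at [-1.462, 0.313, 0.046, 1.304, 0, 1.431], TCP at [0.142, -0.557, 0.231] pointing down, gripper open.
Joint ranges: [-2.76, 2.76], [-0.86, 1.69], [-1.03, 1.26], [-2.2, 2.34], [-1.47, 1.5], [-3.14, 3.14]. Speed limits (rad/s): [2.57, 2.57, 3.14, 3.14, 3.14, 3.14].

## Interface

Orientations are given as a unit quaternion [w, x, y, z].
In Python, from workcell import env gives the robot as it stands.
- The arm moves only by the tool step_arm, never from a script. Its argument "series" is a list of rows, each a list of 3 entries, a list of its own where there are three numbers: the shift along the world's x, y, z in cm, then the turn about the world's z in rad, then the closure in counts, from 0 (fully open) to 255 (shut). A call has 1 to 5 rows; each row is the pose to reach, as a shift and turn from the pose measured when the call began; what a row does not reach only later rows make up. A row lasts 1/8 s, in which the tool goes at most 62.5 mm and 10.7 degrees, less where a joint would pass 70% of its speed; a pose out of reach is approached as far as the arm can. A call with a gripper value outside its range is refused whole. The fingers move at their own pace and stop on an object; "newtons" is the grip in N (left out, the last holds). Time passes only in rows, so rows that repeat a pose let the fingers close. It gives the time, the measured TCP pose, the force and the opening at its end, in the units of the state.
- env.get_state(): the state, without advancing time (a new reading comes with each control period).
- env.read_camera(name): name is "scene" or "top" or "wrist"; returns a dict with "frame" (420x560x3 uint8, red, green, blue), "vertical_fov" (degrees; the focal length in pixels is half the picture's height over the tangent of half this angle, whatever the lens; pixels are square), "cx", "cy" (the principal point, pixels), "dist_coeffs" ([k1, k2, p1, p2, k3] as OpenCV has them; the pictures are not rectified), "camera_from_world" (4x4, takes a point from world to camera coordinates). Camera axes: x right, y down, z forward; pixel columns grow to the right and rows downward; lengths in m; the calibration is good to about 2 mm. A picture is of the moment at which its call begins. There is no depth.
- env.hand_in(): hands the job in, once; it reports no verdict.
The state is a dict: "clock": time; "joint_pos": joint angles; "qvel": joint speeds; "tau": joint torques, N m; "tcp_pos": TCP position; "orientation": TCP orientation; "wrist_force": force on the tool from outside, world axes, zero at the start; "ft_torque": the same for the moment, N m; "finger_gap": finger opening in m.
Only numpy, scipy, OpenCV 4.12 (cv2) and the standard library are available. Lean on these libraries where they do the work, as an engineer would, in place of code of your own. Each camera call takes 0.05 s, during which the arm holds its last target.

## Task

First push the painting turntable round by its pegs until the V-notched cradle faces the wooden pointer on the base, and leave it standing there. Then lay the furniture leg in the cradle, its round shaft resting in both notches; set it down without dropping it and let go. The turntable must still line up with the pointer at the end, and the jar, cup and brush beside it stay where they are.

Things in the scene. Friction and masses are not known exactly. Their poses are not given: they have to be found in the camera images.
- turntable: fixed low base under the disc, bolted to the bench; origin on the turning axis at bench height. A flat wooden pointer (26 mm wide, 12 mm high) lies on the bench and sticks out from under the disc, its pointed tip 196 mm from the axis, along the base's -x axis: it marks the front. Its direction varies, roughly towards the robot
- disc (a joint): angle of the plywood disc about its vertical axis, rad, counter-clockwise from above; 0 or a whole turn (6.283) when the cradle faces the pointer. Turns either way without stops, light friction (0.15 N m), stays where it is left. Disc 280 mm across, 18 mm thick, top 50 mm above the bench
- disc_top (a point): centre of the disc's top face. Six upright pegs (16 mm diameter, 40 mm high) stand on the disc at 125 mm radius, 60 degrees apart, the nearest two 30 degrees either side of the cradle's middle. Fixtures fixed to the disc 120 degrees apart: the cradle, a round holder with a paper cup, an open tray with a cork block; all within 115 mm of the axis and at most 50 mm high
- front (a point): fixed point above the pointer, 140 mm from the axis at the height of the disc's top: where the cradle's rim point should come
- cradle_front (a point): point on the disc's rim in front of the middle of the cradle, 140 mm from the axis, at the disc's top; it turns with the disc
- cradle (a point): foot of the cradle on the disc's top, 68 mm from the turning axis towards cradle_front. The cradle is two wooden V blocks, 14 mm thick, centred 40 mm either side of this point along its y axis (tangential), 66 mm clear between them. The V is 90 degrees, open upward, 51 mm wide at its mouth; its bottom is 20 mm, its arms' tips 45 mm above the disc
- seat (a point): where the middle of the leg's shaft axis lies when seated in the cradle: 68 mm from the turning axis towards cradle_front, 45 mm above the disc's top (95 mm above the bench). Its x axis points from the rim to the turning axis, its y axis along the cradle (tangential), z up. Free space for fingers at either side of the leg between the two V blocks
- leg: plain wooden furniture leg loose on the bench, 170 mm long, 0.11 to 0.21 kg: round shaft 36 mm in diameter, 130 mm long; square head 36 x 36 x 25 mm at its +x end; thin foot, 24 mm diameter, 15 mm long, at its -x end. Origin on the axis at the middle of the shaft (18 mm above the bench as it lies); x along the leg. In the cradle either end may point either way
- jar: closed jar, 72 mm diameter, 85 mm high, standing on the bench right of the turntable; origin centre of its underside; leave alone
- cup: open white cup, 72 mm across, 75 mm high, standing on the bench beyond the turntable to the left; origin centre of its underside; leave alone
- brush: paint brush, 200 mm long, 42 mm wide, 20 mm high, lying on the bench right of the turntable; origin under its middle, x along it; leave alone
Things that resemble listed ones, but are neither listed nor needed, are in the scene too. What is shaped like the leg but red or yellow is not meant.

How it is judged:
On the way, in this order (a step that is already met when the one before it is completed fails the run):
1. the cradle faces the pointer and the turntable stands still, before the leg is laid in (horizontal distance between cradle_front and front below 0.017 m and velocity of joint disc between -0.05 and 0.05 rad/s), for 0.3 s.
2. the leg lies seated in both notches, let go (x of leg in the frame of seat between -0.006 and 0.006 m and y of leg in the frame of seat between -0.022 and 0.022 m and z of leg in the frame of seat between -0.005 and 0.005 m and angle between the x axis of leg and the y axis of seat, either way round below 0.1 rad and linear speed of leg below 0.03 m/s and contact force between the fingers and leg below 0.05 N), for 0.2 s.
At the end, for the whole second after the job is handed in: the cradle's rim point is within 17 mm (7 degrees) of the front point over the pointer and the turntable is still; the leg lies seated in both V notches, level (shaft middle within 6 mm across, 22 mm along and 5 mm in height of the seat, along the cradle within 6 degrees), at rest and released (all of step 1 and all of step 2); the robot touches nothing.
It fails at once if the jar is shifted more than 30 mm (distance of jar from where it was at the start of the episode above 0.03 m).
It fails at once if the cup is shifted more than 30 mm (distance of cup from where it was at the start of the episode above 0.03 m).
It fails at once if the brush is shifted more than 30 mm (distance of brush from where it was at the start of the episode above 0.03 m).
It fails at once if the leg is dropped (moves faster than 0.45 m/s, a fall of 10 mm, with no finger on it) (contact force between the fingers and leg below 0.02 N and linear speed of leg above 0.45 m/s).
It also fails if it takes over 59 s, if anything falls off the work surface, if the arm or the gripper's body presses on something with over 40 N, if the wrist force passes 120 N, or if a joint passes its speed limit or range.

## Working session

There is one attempt and no reset: what is moved stays moved. The work goes in short steps, Python scripts to look and compute and a tool call to move; the robot and the scene stay as the last step left them, time stands still between calls to the robot, and variables do not carry over. Pictures are saved under pics/ and viewed, and the job is handed in when it is done.

Besides the shell and the picture viewer there is one more tool, called after ">>>" by a JSON object that holds its "api" and its "payload", one argument or row to a line. step_arm: Moves the arm, as the interface text tells. Its arguments: {"type":"object","properties":{"series":{"type":"array"},"newtons":{"type":"number"}},"required":["series"]}

```bash
ls; mkdir -p pics; cat > h.py <<'E'
import numpy as np, cv2
from workcell import env
def cam(n):
    d=env.read_camera(n); f=d['frame']; h=f.shape[0]
    fl=h/2/np.tan(np.radians(d['vertical_fov'])/2)
    K=np.array([[fl,0,d['cx']],[0,fl,d['cy']],[0,0,1]]); D=np.array(d['dist_coeffs'],float); T=np.array(d['camera_from_world'])
    return f,K,D,T
def ray(c,px):
    f,K,D,T=c
    p=cv2.undistortPoints(np.array(px,float).reshape(-1,1,2),K,D).reshape(-1,2)
    R=T[:3,:3];t=T[:3,3]; o=-R.T@t
    return o,np.c_[p,np.ones(len(p))]@R
def onz(c,px,z):
    o,d=ray(c,px); return o+d*((z-o[2])/d[:,2])[:,None]
def proj(c,P):
    f,K,D,T=c
    return cv2.projectPoints(np.array(P,float).reshape(-1,1,3),cv2.Rodrigues(T[:3,:3])[0],T[:3,3],K,D)[0].reshape(-1,2)
def save(c,n,box=None,s=1):
    f=c[0][:,:,::-1]
    if box: f=f[box[1]:box[3],box[0]:box[2]]
    if s!=1: f=cv2.resize(f,None,fx=s,fy=s,interpolation=cv2.INTER_CUBIC)
    cv2.imwrite('pics/'+n,f)
E
python3 - <<'E'
from h import *
print(env.get_state())
for n in ['scene','top','wrist']:
    c=cam(n); save(c,n+'0.png'); print(n,c[1],c[2],c[3])
E
```

```text
pics
{'clock': 0.0, 'joint_pos': array([-1.46159934e+00,  3.14013913e-01,  4.49536760e-02,  1.30356078e+00,
        7.20416075e-07,  1.43118599e+00]), 'qvel': array([-5.09853581e-04, -2.33207960e-03,  1.11821927e-03, -1.91342989e-03,
       -4.93663616e-05,  1.20789935e-03]), 'tau': array([-1.12098078e-04, -4.80629969e+01,  2.98531330e+01,  1.92592578e-02,
       -2.55704363e-04, -1.00652517e-05]), 'tcp_pos': array([ 0.1415221 , -0.55678942,  0.23039081]), 'orientation': array([-9.12233040e-04,  9.92271426e-01,  1.24082978e-01,  1.42333507e-05]), 'wrist_force': array([-0.15867162,  0.29100703,  0.10922561]), 'ft_torque': array([-0.04270226, -0.00404038, -0.06101898]), 'finger_gap': 0.08521982566842887}
scene [[512.86315708   0.         282.57281678]
 [  0.         512.86315708 208.28412676]
 [  0.           0.           1.        ]] [-0.08959109  0.          0.          0.          0.        ] [[-0.84071085  0.54128232 -0.01478908  0.48918969]
 [ 0.36905268  0.55279295 -0.74714127 -0.13174578]
 [-0.39623906 -0.63358772 -0.66450072  1.57917026]
 [ 0.          0.          0.          1.        ]]
top [[405.90907039   0.         279.76902998]
 [  0.         405.90907039 205.03571299]
 [  0.           0.           1.        ]] [0.00517237 0.         0.         0.         0.        ] [[ 0.00194788 -0.99988663  0.0149308  -0.04966467]
 [-0.99448685 -0.00350233 -0.10480282  0.5638867 ]
 [ 0.10484323 -0.01464434 -0.99438093  1.1315638 ]
 [ 0.          0.          0.          1.        ]]
wrist [[298.61152951   0.         278.79900669]
 [  0.         298.61152951 210.89311002]
 [  0.           0.           1.        ]] [-0.05209326  0.          0.          0.          0.        ] [[ 0.24666468 -0.96909914 -0.00184001 -0.57420294]
 [-0.93628992 -0.23880277  0.25755471 -0.03531582]
 [-0.25003545 -0.06180687 -0.96626197  0.37769562]
 [ 0.          0.          0.          1.        ]]
```

View pics/scene0.png

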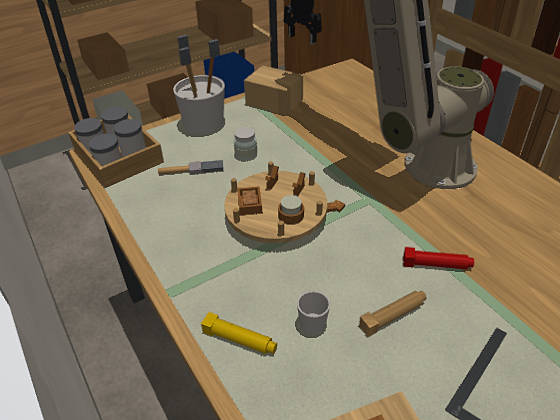

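View pics/top0.png

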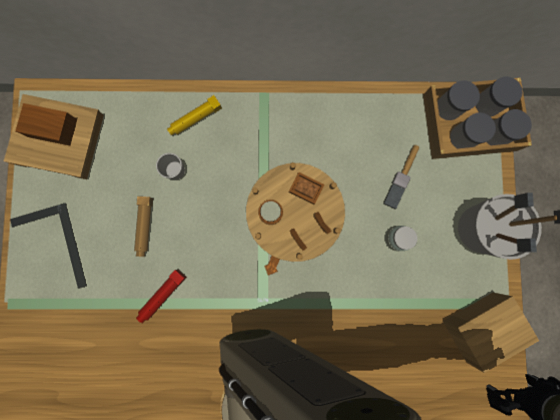

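View pics/wrist0.png

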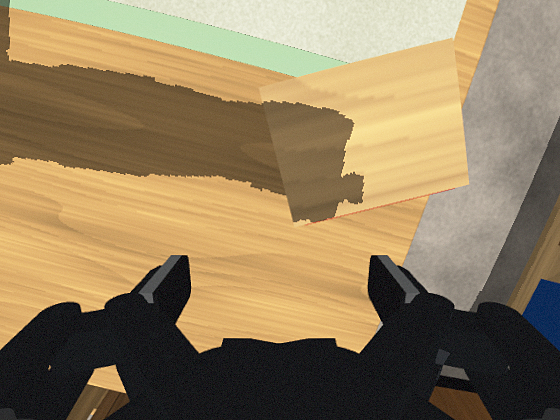

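Possible legs in the top view are the plain wood one at (143,225), the red one at (161,296) and the yellow one at (194,116). The description calls for plain wood, so I choose (143,225), which is scene (393,312). Next is a close crop to check it.

```bash
python3 - <<'E'
from h import *
c=cam('top'); save(c,'t1.png',(235,150,360,285),4.4)
a=c; save(a,'t2.png',(110,180,180,270),6)
c=cam('scene'); save(c,'s1.png',(210,130,360,260),5)
E
```

```text
(no output)
```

View pics/t1.png

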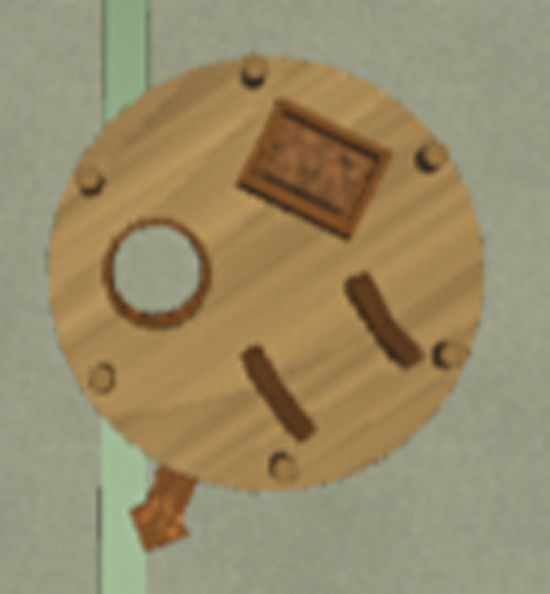

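View pics/t2.png

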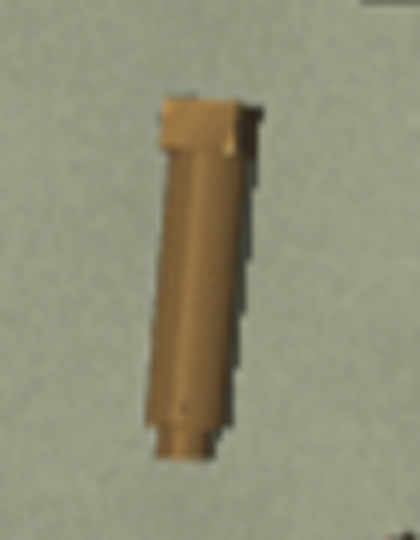

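View pics/s1.png

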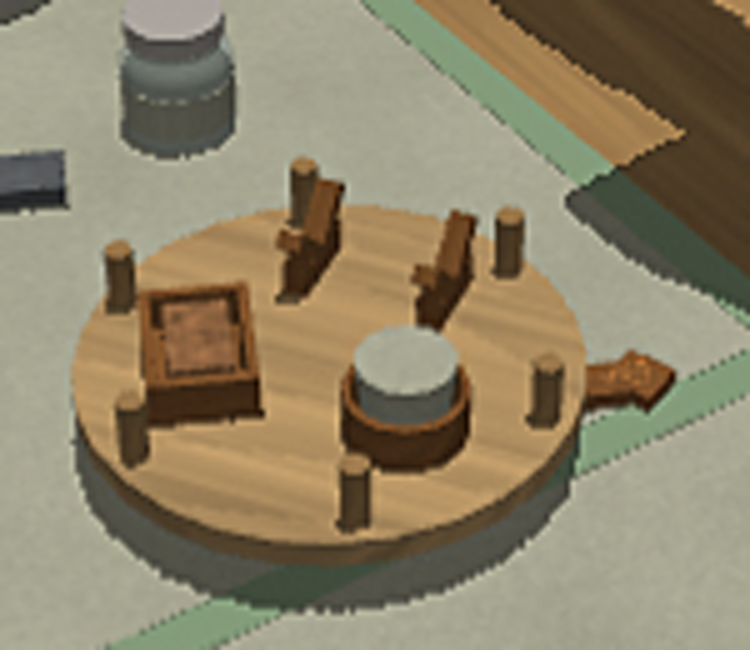

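The t2 crop shows the wood leg with its square head at the top, about (144,200), and its foot at (141,255). The t1 crop shows six pegs, the cradle blocks to the lower right and the pointer tip at about (269,275).

```bash
python3 - <<'E'
from h import *
c=cam('top'); f=c[0]
def o(p): return np.array(p)/4.4+[235,150]-0.5*(1-1/4.4)
pegs=onz(c,o([(254,70),(432,155),(452,352),(284,464),(103,378),(92,178)]),.09)
print(pegs); 
(xc,yc),_,_=cv2.fitEllipse(pegs[:,:2].astype(np.float32)); cen=np.array([xc,yc]); cen=pegs[:,:2].mean(0); print('cen',(xc,yc),pegs[:,:2].mean(0),np.hypot(*(pegs[:,:2]-cen).T))
hsv=cv2.cvtColor(f,cv2.COLOR_RGB2HSV)
m=cv2.inRange(hsv,(5,70,40),(25,255,255)); 
# disc
cs,_=cv2.findContours(m,cv2.RETR_EXTERNAL,cv2.CHAIN_APPROX_NONE)
for k in cs:
    if cv2.contourArea(k)>300: print(cv2.contourArea(k),cv2.boundingRect(k))
rim=onz(c,o([(48,275),(484,270),(265,57),(265,490),(110,118),(420,118),(425,425),(110,432)]),.05)[:,:2]
(a,b),ax,an=cv2.fitEllipse(rim.astype(np.float32)); print('rim',a,b,ax)
tip=onz(c,o([(150,552)]),.012)[0]; print('tip',tip, np.hypot(*(tip[:2]-cen)))
print('pointer dir',np.degrees(np.arctan2(*(tip[:2]-cen)[::-1])))
bl=onz(c,o([(383,322),(278,393)]),.093)[:,:2]; m_=bl.mean(0)
print('cradle',bl,np.hypot(*(m_-cen)),np.degrees(np.arctan2(*(m_-cen)[::-1])))
pa=np.degrees(np.arctan2(*(pegs[:,:2]-cen).T[::-1])); print('pegang',pa,pa%60)
def l(p): return np.array(p)/6+[110,180]-.42
# leg
P=onz(c,l([(204,152),(190,425)]),.036); print('leg',P, np.hypot(*(P[0]-P[1])[:2]))
P=onz(c,l([(203,100),(185,459)]),.03); print(P)
for n,p,z in [('jar',(403,237),.085),('cup',(171,166),.07),('brush',(403,178),.015)]: print(n,onz(c,[p],z))
E
```

```text
[[ 0.66677092 -0.08150675  0.09      ]
 [ 0.61369093 -0.19203734  0.09      ]
 [ 0.49148521 -0.20289876  0.09      ]
 [ 0.42305483 -0.0994709   0.09      ]
 [ 0.47504189  0.01109084  0.09      ]
 [ 0.59841532  0.01882267  0.09      ]]
cen (0.5443954467773438, -0.09113873541355133) [ 0.54474318 -0.09100004] [0.12239645 0.12232059 0.12392633 0.12198283 0.1236156  0.12223636]
734.5 (134, 196, 19, 61)
7730.0 (246, 162, 99, 113)
713.0 (167, 95, 55, 40)
62033.0 (0, 78, 539, 342)
rim 0.5445051193237305 -0.09062466025352478 (0.2787092924118042, 0.2812229096889496)
tip [ 0.36491564 -0.01721237  0.012     ] 0.1943773838022563
pointer dir 157.6904488080087
cradle [[ 0.50961054 -0.16028479]
 [ 0.46608088 -0.09575508]] 0.06788073978967153 -146.95027904965852
pegang [   4.44843163  -55.69041531 -115.45201882 -176.0180011   124.32282651
   63.95449175] [4.44843163 4.30958469 4.54798118 3.9819989  4.32282651 3.95449175]
leg [[0.56237851 0.33755351 0.036     ]
 [0.43437063 0.33929116 0.036     ]] 0.128019667776229
[[0.58785702 0.34086786 0.03      ]
 [0.41851535 0.34295119 0.03      ]]
jar [[ 0.47217284 -0.38195031  0.085     ]]
cup [[0.66779502 0.25491076 0.07      ]]
brush [[ 0.64656287 -0.40945368  0.015     ]]
```

The geometry is consistent:
- **Pegs:** radius 0.123 m, spaced 60° apart.
- **Axis:** (0.5446, -0.0909).
- **Cradle and pointer:** the cradle faces -145.7° and the pointer 157.7°, so the disc must turn 56.6° clockwise.

I'll push the peg at -175.7° with shut fingers.

>>> {"api": "step_arm", "payload": {
  "series": [
    [[5.0, 5.0, 0], 0.18, 255],
    [[9, 10, 0], 0.36, 255],
    [[13, 15, 0], 0.54, 255],
    [[17, 20, 0], 0.72, 255],
    [[20, 25, 0], 0.9, 255]
  ],
  "newtons": 40
}}

```text
clock: 0.92
tcp_pos: [0.3381, -0.313, 0.2311]
orientation: [0.0, 0.838, 0.546, 0.0]
wrist_force: [1.4, 0.3, 1.3]
finger_gap: 0.0
```

>>> {"api": "step_arm", "payload": {
  "series": [
    [[3.0, 4.5, 0], 0.18, 255],
    [[6, 9, 0], 0.36, 255],
    [[8.2, 13.5, -3], 0.54, 255],
    [[8.2, 18.0, -6], 0.72, 255],
    [[8.2, 18.0, -9], 0.738, 255]
  ]
}}

```text
clock: 1.55
tcp_pos: [0.4197, -0.1299, 0.1403]
orientation: [-0.0, 0.582, 0.813, 0.0]
wrist_force: [0.2, -0.7, -0.7]
finger_gap: 0.0002
```

```bash
python3 - <<'E'
from h import *
s=env.get_state();print(s['tcp_pos'],s['orientation'])
for n in ['scene','wrist']:
    c=cam(n); save(c,n+'1.png')
E
```

```text
[ 0.41972092 -0.12992529  0.14030015] [-1.74583108e-04  5.82040490e-01  8.13159745e-01  2.59617711e-04]
```

View pics/scene1.png

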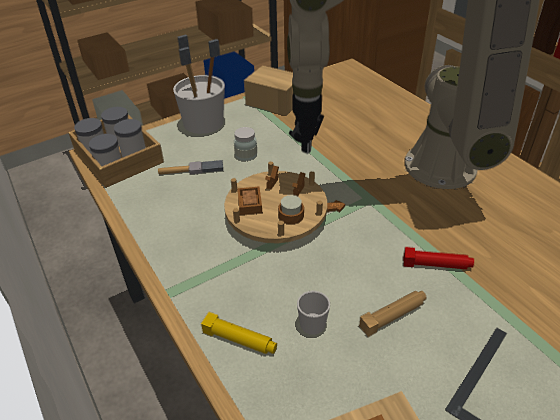

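View pics/wrist1.png

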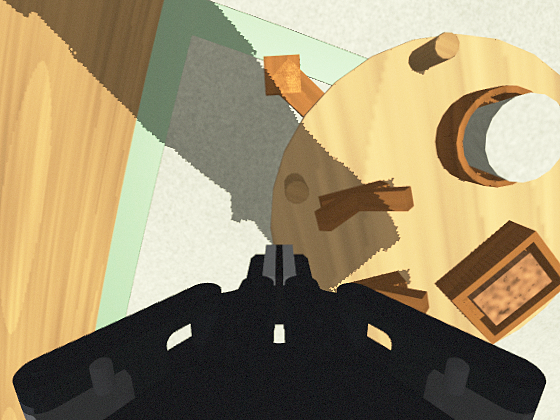

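The wrist view shows the shut fingers at (278,250), just outside the rim and behind the peg at (296,187), clear of the V block at (365,203). I'll lower now.

>>> {"api": "step_arm", "payload": {
  "series": [
    [[0, 0, -3], 0, 255],
    [[0, -0.2, -6], 0, 255],
    [[0, -0.2, -7.5], 0, 255],
    [[0, -0.2, -7.5], 0, 255]
  ]
}}

```text
clock: 2.15
tcp_pos: [0.4178, -0.1334, 0.0637]
orientation: [-0.003, 0.585, 0.811, -0.0]
wrist_force: [-0.6, -0.4, -0.3]
finger_gap: -0.0001
```

```bash
python3 - <<'E'
from h import *
s=env.get_state();p=s['tcp_pos'];print(p)
cen=np.array([.5446,-.0909]); r=p[:2]-cen; a0=np.arctan2(r[1],r[0])%(2*np.pi); print(np.hypot(*r),np.degrees(a0))
c=cam('scene'); save(c,'s2.png',(210,100,360,260),4.5)
# final finger angle: peg centre at 184.3-56.6=127.7; finger ctr offset asin(19/131)
print('final',127.7+np.degrees(19/131))
R=.131
for da in range(0,60,4):
    a=a0-np.radians(da); q=cen+R*np.array([np.cos(a),np.sin(a)]); print(da,np.round((q-p[:2])*100,2),round(-np.radians(da),3))
E
```

```text
[ 0.41783438 -0.13343096  0.06366746]
0.1337101534491942 198.54704609523424
final 136.01007489121042
0 [0.26 0.09] -0.0
4 [-0.    0.96] -0.07
8 [-0.2   1.86] -0.14
12 [-0.34  2.76] -0.209
16 [-0.41  3.67] -0.279
20 [-0.42  4.59] -0.349
24 [-0.36  5.5 ] -0.419
28 [-0.25  6.4 ] -0.489
32 [-0.06  7.3 ] -0.559
36 [0.18 8.18] -0.628
40 [0.48 9.04] -0.698
44 [0.85 9.88] -0.768
48 [ 1.27 10.69] -0.838
52 [ 1.75 11.47] -0.908
56 [ 2.28 12.22] -0.977
```

View pics/s2.png

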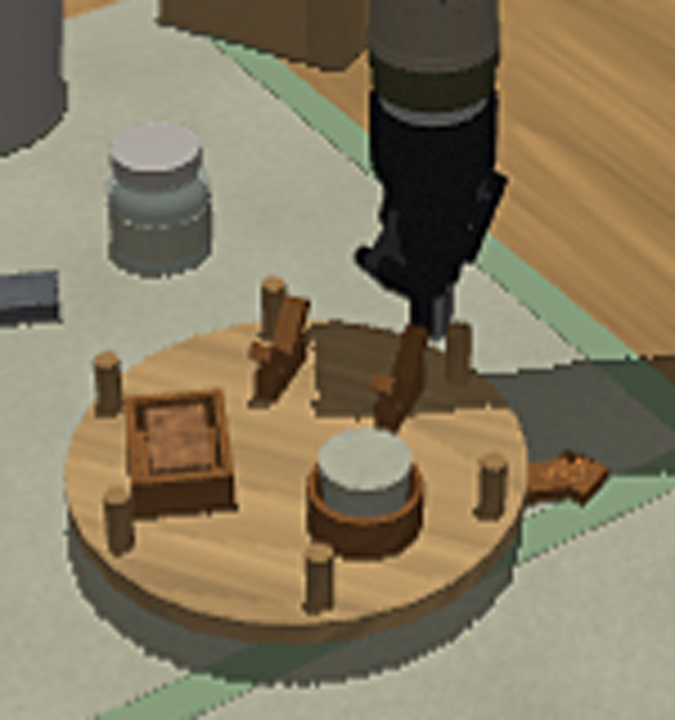

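The fingers are behind the peg at (457,350), between it and the block. Starting the push along the arc.

>>> {"api": "step_arm", "payload": {
  "series": [
    [[0, 1.0, 0], -0.07, 255],
    [[-0.2, 1.9, 0], -0.14, 255],
    [[-0.3, 2.8, 0], -0.21, 255],
    [[-0.4, 3.7, 0], -0.28, 255],
    [[-0.4, 4.6, 0], -0.35, 255]
  ]
}}

```text
clock: 2.82
tcp_pos: [0.4158, -0.0886, 0.0662]
orientation: [-0.001, 0.718, 0.696, 0.0]
wrist_force: [-0.1, -1.6, 0.2]
finger_gap: -0.0001
```

```bash
cat > arc.py <<'E'
from h import *
s=env.get_state();p=s['tcp_pos'];q=s['orientation'];yaw=2*np.degrees(np.arctan2(q[2],q[1]));print(p,'yaw',yaw,s['wrist_force'])
cen=np.array([.5446,-.0909]); r=p[:2]-cen; a0=np.arctan2(r[1],r[0])%(2*np.pi); print(np.hypot(*r),np.degrees(a0))
R=.131
for da in range(0,60,4):
    a=a0-np.radians(da); w=cen+R*np.array([np.cos(a),np.sin(a)]); print(round(np.degrees(a),1),np.round((w-p[:2])*100,2),round(np.radians(np.degrees(a)-90-yaw),3))
E
python3 arc.py
python3 - <<'E'
from h import *
c=cam('scene'); save(c,'s3.png',(210,100,360,260),4.5)
E
```

```text
[ 0.4158059  -0.08857781  0.06618142] yaw 88.2232920995875 [-0.08100097 -1.61233479  0.24981429]
0.128815033121242 178.96705423222187
179.0 [-0.22  0.  ] 0.013
175.0 [-0.17  0.92] -0.057
171.0 [-0.06  1.82] -0.127
167.0 [0.12 2.72] -0.196
163.0 [0.35 3.61] -0.266
159.0 [0.65 4.47] -0.336
155.0 [1.01 5.31] -0.406
151.0 [1.43 6.13] -0.476
147.0 [1.9  6.91] -0.546
143.0 [2.42 7.66] -0.615
139.0 [3.   8.37] -0.685
135.0 [3.62 9.04] -0.755
131.0 [4.29 9.66] -0.825
127.0 [ 5.   10.23] -0.895
123.0 [ 5.75 10.76] -0.964
```

View pics/s3.png

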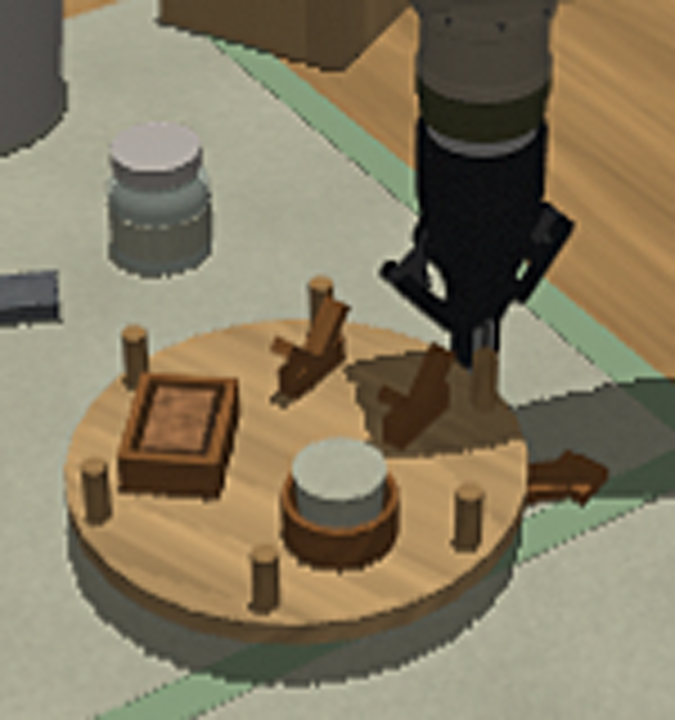

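Force is low and the disc is turning with the peg. I'll continue.

>>> {"api": "step_arm", "payload": {
  "series": [
    [[-0.2, 0.9, 0], -0.06, 255],
    [[-0.1, 1.8, 0], -0.13, 255],
    [[0.1, 2.7, 0], -0.2, 255],
    [[0.3, 3.6, 0], -0.27, 255],
    [[0.6, 4.5, 0], -0.34, 255]
  ]
}}

```text
clock: 3.5
tcp_pos: [0.423, -0.0434, 0.0676]
orientation: [0.0, 0.826, 0.563, 0.002]
wrist_force: [0.3, -0.8, -0.0]
finger_gap: 0.0002
```

```bash
python3 arc.py
```

```text
[ 0.42301082 -0.04335463  0.06764186] yaw 68.5503376577667 [ 0.26330921 -0.84247924 -0.04255486]
0.1305545563009733 158.64286669254267
158.6 [-0.04  0.02] 0.002
154.6 [0.32 0.86] -0.068
150.6 [0.74 1.67] -0.138
146.6 [1.22 2.45] -0.208
142.6 [1.75 3.19] -0.278
138.6 [2.33 3.9 ] -0.347
134.6 [2.95 4.57] -0.417
130.6 [3.63 5.19] -0.487
126.6 [4.34 5.76] -0.557
122.6 [5.09 6.28] -0.627
118.6 [5.88 6.74] -0.697
114.6 [6.7  7.15] -0.766
110.6 [7.54 7.5 ] -0.836
106.6 [8.41 7.8 ] -0.906
102.6 [9.29 8.03] -0.976
```

>>> {"api": "step_arm", "payload": {
  "series": [
    [[0.3, 0.9, 0], -0.07, 255],
    [[0.7, 1.7, -0.2], -0.14, 255],
    [[1.2, 2.4, -0.2], -0.2, 255],
    [[1.6, 2.9, -0.2], -0.25, 255],
    [[1.75, 3.2, -0.2], -0.28, 255]
  ]
}}

```text
clock: 4.12
tcp_pos: [0.4415, -0.0119, 0.0669]
orientation: [0.001, 0.897, 0.442, 0.002]
wrist_force: [-0.6, -2.1, -0.9]
finger_gap: -0.0
```

```bash
python3 arc.py|head -6
python3 - <<'E'
from h import *
c=cam('top'); save(c,'t3.png',(235,150,360,285),4.4)
c=cam('wrist'); save(c,'w3.png')
E
```

```text
[ 0.44149703 -0.01190564  0.06687495] yaw 52.47718498283048 [-0.60051476 -2.06361261 -0.90658974]
0.12988584542807535 142.54176190982633
142.5 [-0.09  0.07] 0.001
138.5 [0.49 0.77] -0.069
134.5 [1.12 1.44] -0.138
130.5 [1.8  2.06] -0.208
```

View pics/t3.png

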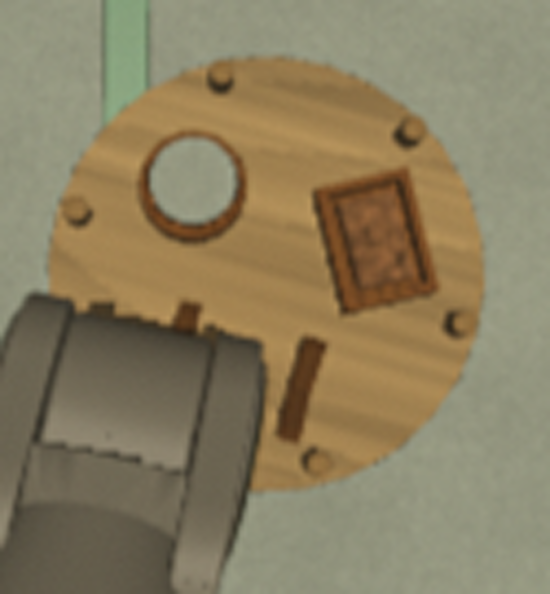

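View pics/w3.png

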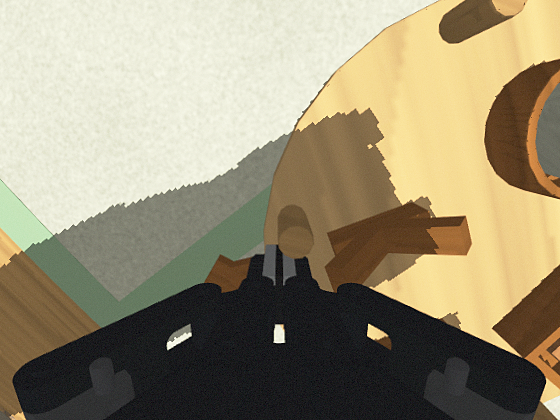

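```bash
cat > pegs.py <<'E'
from h import *
import sys,ast
c=cam('top')
def o(p): return np.array(p)/4.4+[235,150]-0.5*(1-1/4.4)
cen=np.array([.5446,-.0909])
P=onz(c,o(ast.literal_eval(sys.argv[1])),.09)[:,:2]-cen
a=np.degrees(np.arctan2(P[:,1],P[:,0])); print(np.round(a,1),np.round(a%60,2),np.mean(a%60),np.hypot(*P.T).round(4))
E
python3 pegs.py "[(220,75),(410,130),(460,322),(318,460),(77,210)]"
```

```text
[  14.4  -46.  -106.5 -166.2   74.1] [14.43 14.05 13.52 13.83 14.1 ] 13.984209289614626 [0.1228 0.1219 0.1222 0.1226 0.1235]
```

6.3° remain, so the finger goes to about 136.2°.

>>> {"api": "step_arm", "payload": {
  "series": [
    [[0.3, 0.5, 0], -0.05, 255],
    [[0.6, 0.85, 0], -0.08, 255],
    [[0.8, 1.1, 0], -0.1, 255],
    [[0.85, 1.2, 0], -0.11, 255],
    [[0.85, 1.2, 0], -0.11, 255]
  ]
}}

```text
clock: 4.9
tcp_pos: [0.4501, 0.0003, 0.0668]
orientation: [0.001, 0.92, 0.393, 0.002]
wrist_force: [0.2, 0.2, 0.4]
finger_gap: 0.0
```

```bash
python3 arc.py|head -2
python3 - <<'E'
from h import *
c=cam('top'); save(c,'t4.png',(235,150,360,285),4.4)
E
```

```text
[4.50087849e-01 3.16803337e-04 6.68078827e-02] yaw 46.282676661774794 [0.17198078 0.19554361 0.41652012]
0.13135087316937352 136.01647963411978
```

View pics/t4.png

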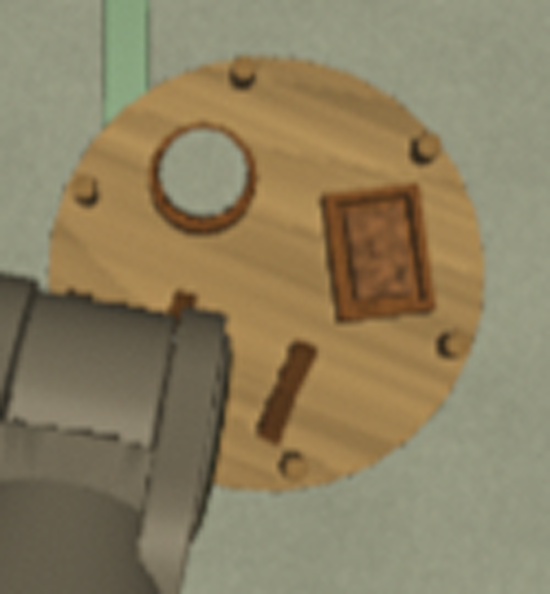

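Now I'll back off the peg, raise, and head towards the leg (tool yaw 180°).

>>> {"api": "step_arm", "payload": {
  "series": [
    [[-0.7, -0.6, 0], 0, 255],
    [[-1.2, -0.6, 1], 0, 255],
    [[-1.4, -0.6, 5], 0.0, 255],
    [[-1.4, 2, 10], 0.15, 200],
    [[-1.4, 8, 14], 0.33, 100]
  ]
}}

```text
clock: 5.58
tcp_pos: [0.4367, 0.072, 0.2044]
orientation: [0.002, 0.842, 0.539, 0.004]
wrist_force: [1.5, -0.5, -0.4]
finger_gap: 0.0356
```

```bash
python3 pegs.py "[(243,72),(426,147),(453,344),(293,464),(85,190)]"; python3 arc.py|head -2
```

```text
[   7.7  -52.8 -113.2 -173.4   67.9] [7.66 7.25 6.84 6.6  7.89] 7.2456231718244055 [0.122  0.1224 0.1226 0.1223 0.123 ]
[0.43775316 0.07778417 0.20844644] yaw 65.9852153640002 [0.77631296 3.91160505 1.80792915]
0.1996762281749334 122.35072346327283
```

>>> {"api": "step_arm", "payload": {
  "series": [
    [[1, 5, 0], 0.18, 0],
    [[2, 10, 0], 0.36, 0],
    [[3, 15, 0], 0.54, 0],
    [[4, 20, 0], 0.72, 0],
    [[5, 25, 0], 0.9, 0]
  ]
}}

```text
clock: 6.25
tcp_pos: [0.4876, 0.3291, 0.209]
orientation: [-0.002, 0.516, 0.857, 0.007]
wrist_force: [0.6, -0.6, 0.2]
finger_gap: 0.0854
```

```bash
python3 arc.py|head -1
```

```text
[0.48764527 0.3290956  0.20902793] yaw 117.86455172086295 [ 0.60420898 -0.60903643  0.20977061]
```

>>> {"api": "step_arm", "payload": {
  "series": [
    [[0, 0, 0], 0.18, 0],
    [[0.5, 0.5, 0], 0.36, 0],
    [[1, 1, 0], 0.54, 0],
    [[1, 1, 0], 0.72, 0],
    [[1, 1, 0], 0.9, 0]
  ]
}}

```text
clock: 6.88
tcp_pos: [0.4974, 0.3387, 0.2093]
orientation: [-0.005, 0.089, 0.996, 0.006]
wrist_force: [-0.5, 0.4, 0.7]
finger_gap: 0.0858
```

>>> {"api": "step_arm", "payload": {
  "series": [
    [[0, 0, 0], 0.14, 0],
    [[0, 0, 0], 0.18, 0],
    [[0, 0, 0], 0.18, 0]
  ]
}}

```text
clock: 7.25
tcp_pos: [0.4971, 0.3383, 0.2097]
orientation: [-0.006, -0.0, 1.0, 0.005]
wrist_force: [0.0, 0.0, -0.7]
finger_gap: 0.0855
```

```bash
python3 arc.py|head -1
python3 - <<'E'
from h import *
for n in ['wrist','scene','top']:
    c=cam(n); save(c,n+'5.png')
E
```

```text
[0.49713428 0.33834406 0.20966815] yaw 180.00477435787187 [ 0.00459281  0.02625677 -0.6693146 ]
```

View pics/wrist5.png

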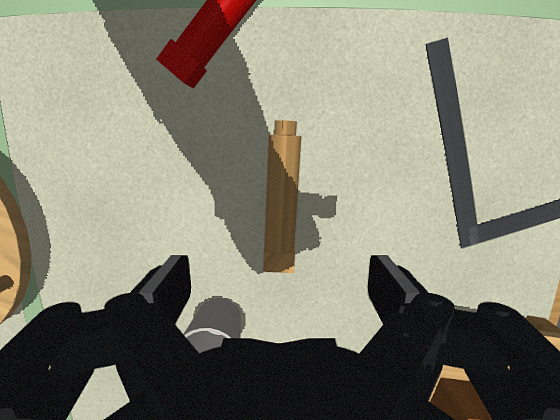

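View pics/scene5.png

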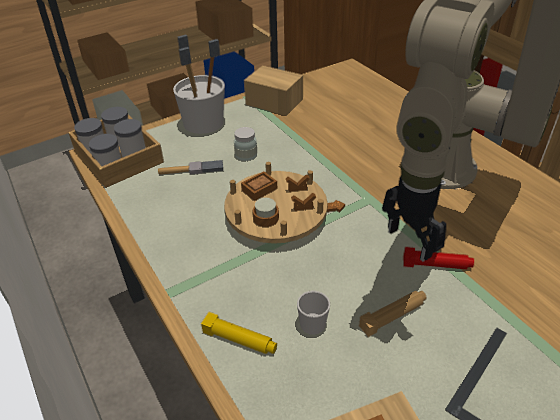

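View pics/top5.png

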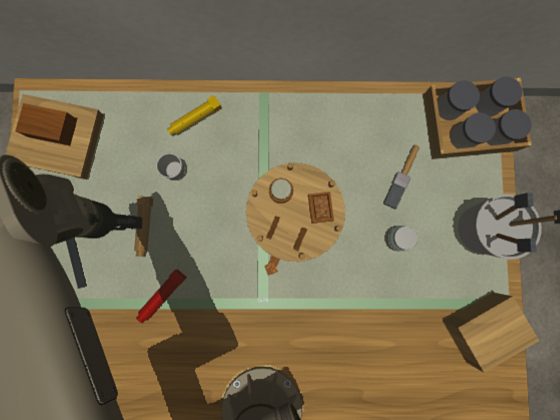

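The top view shows the cradle now facing the pointer at (271,266). The wrist view shows the wood leg with its foot at (285,128) and its head at (279,262). I'll take a measurement from each camera.

```bash
python3 - <<'E'
from h import *
c=cam('wrist')
save(c,'w5c.png',(240,100,330,290),3)
p=onz(c,[(269,137),(301,136),(264,251),(297,251)],.018); print(p)
a=(p[0]+p[1])/2;b=(p[2]+p[3])/2; print(a,b,np.degrees(np.arctan2(*(b-a)[1::-1])),np.linalg.norm(a-b))
c=cam('top'); save(c,'t5.png',(235,150,360,285),4.4)
E
```

```text
[[0.43427475 0.32946319 0.018     ]
 [0.43317372 0.36439546 0.018     ]
 [0.56706483 0.32248892 0.018     ]
 [0.56722278 0.36206916 0.018     ]]
[0.43372424 0.34692933 0.018     ] [0.56714381 0.34227904 0.018     ] -1.9962140859527102 0.1335005855191557
```

View pics/w5c.png

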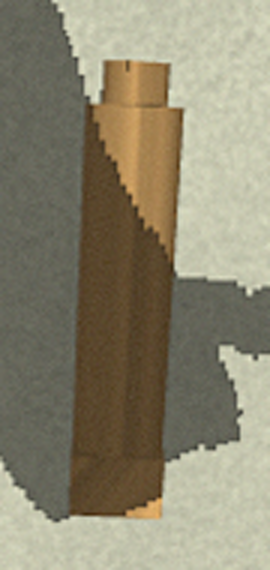

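View pics/t5.png

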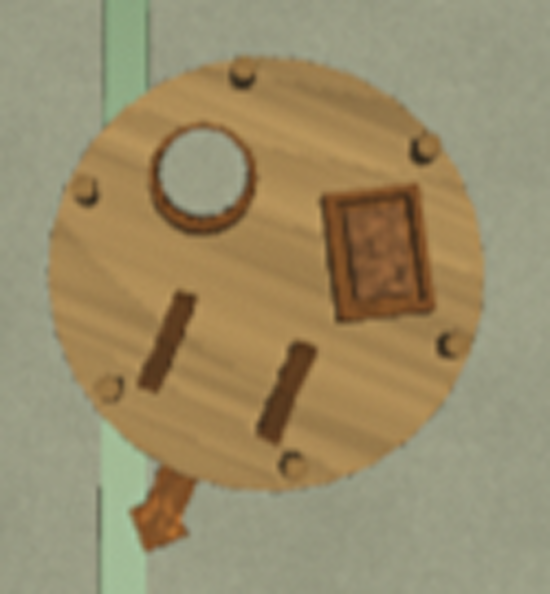

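Both views agree: leg origin about (0.4985, 0.3445), axis -1.5° to x, length 0.169 m. Now I'll descend.

>>> {"api": "step_arm", "payload": {
  "series": [
    [[0.1, 0.6, -4], -0.026, 0],
    [[0.1, 0.6, -8], -0.026, 0],
    [[0.1, 0.6, -12], -0.026, 0],
    [[0.1, 0.6, -14], -0.026, 0],
    [[0.1, 0.6, -14.5], -0.026, 0]
  ]
}}

```text
clock: 8.12
tcp_pos: [0.4971, 0.344, 0.0628]
orientation: [-0.007, 0.013, 1.0, 0.005]
wrist_force: [0.0, -0.4, 1.1]
finger_gap: 0.0854
```

```bash
python3 - <<'E'
from h import *
s=env.get_state(); print(s['tcp_pos'],s['orientation'])
c=cam('wrist'); save(c,'w6.png')
E
```

```text
[0.49711611 0.34402862 0.06276263] [-0.00683694  0.01284715  0.99988295  0.00472122]
```

View pics/w6.png

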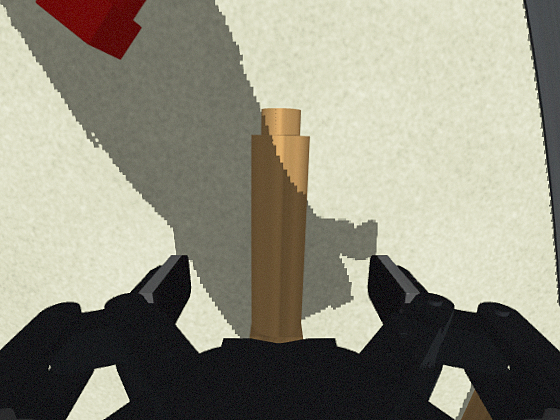

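The leg is centred between the pads (column 279). Going down to z of about 5 mm.

>>> {"api": "step_arm", "payload": {
  "series": [
    [[0.1, 0, -3], 0, 0],
    [[0.1, 0, -5], 0, 0],
    [[0.1, 0, -5.8], 0, 0],
    [[0.1, 0, -5.8], 0, 0]
  ]
}}

```text
clock: 8.68
tcp_pos: [0.499, 0.3445, 0.0059]
orientation: [-0.006, 0.013, 1.0, 0.005]
wrist_force: [-0.6, -0.2, 0.8]
finger_gap: 0.085
```

>>> {"api": "step_arm", "payload": {
  "series": [
    [[0, 0, 0], 0, 120],
    [[0, 0, 0], 0, 180],
    [[0, 0, 0], 0, 255],
    [[0, 0, 0], 0, 255],
    [[0, 0, 0], 0, 255]
  ],
  "newtons": 35
}}

```text
clock: 9.3
tcp_pos: [0.4996, 0.3447, 0.0068]
orientation: [-0.005, 0.013, 1.0, 0.005]
wrist_force: [-0.7, -0.4, 6.8]
finger_gap: 0.035
```

Gripped at 35 mm. I'll lift.

>>> {"api": "step_arm", "payload": {
  "series": [
    [[0, 0, 1], 0, 255],
    [[0, 0, 3], 0, 255],
    [[0, 0, 6], 0, 255],
    [[0, 0, 10], 0, 255],
    [[0, 0, 14], 0, 255]
  ]
}}

```text
clock: 9.93
tcp_pos: [0.499, 0.3445, 0.1478]
orientation: [-0.006, 0.013, 1.0, 0.005]
wrist_force: [1.0, -0.6, -2.3]
finger_gap: 0.0348
```

```bash
python3 - <<'E'
from h import *
s=env.get_state(); print(s['tcp_pos'],s['orientation'],s['wrist_force'])
c=cam('wrist'); save(c,'w7.png')
c=cam('scene'); save(c,'s7.png')
E
python3 pegs.py "[(243,72),(426,147),(453,344),(293,464),(85,190),(111,387)]"
```

```text
[0.49896664 0.34448048 0.14775848] [-0.00597918  0.01286072  0.99988589  0.00520094] [ 0.95957181 -0.55623082 -2.25148008]
[   7.7  -52.8 -113.2 -173.4   67.9  127.7] [7.66 7.25 6.84 6.6  7.89 7.7 ] 7.322055103912412 [0.122  0.1224 0.1226 0.1223 0.123  0.1227]
```

View pics/w7.png

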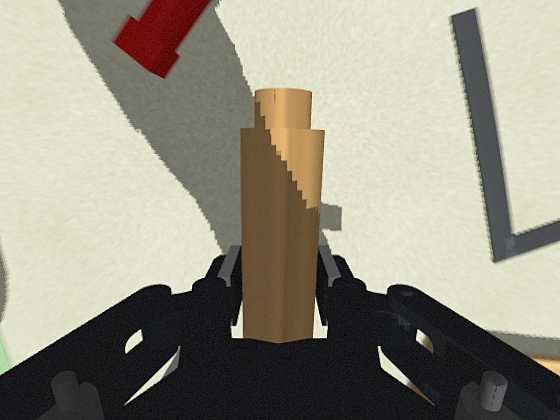

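View pics/s7.png

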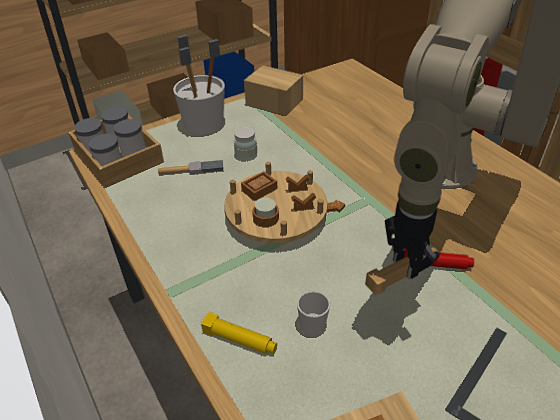

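The leg is held level, and scene (390,270) shows it clear of the bench. Next I'll pin the cradle position from the two blocks.

```bash
python3 - <<'E'
from h import *
c=cam('top')
def o(p): return np.array(p)/4.4+[235,150]-0.5*(1-1/4.4)
b=onz(c,o([(167,341),(287,391)]),.092)[:,:2]; m=b.mean(0);cen=np.array([.5446,-.0909]);print(b,m,np.hypot(*(m-cen)),np.degrees(np.arctan2(*(m-cen)[::-1])))
d=b[0]-b[1];print(np.linalg.norm(d),np.degrees(np.arctan2(d[1],d[0])))
a=np.radians(157.3);print('seat',cen+.068*np.array([np.cos(a),np.sin(a)]))
# leg check in scene
c=cam('scene'); p=np.array([.499,.3445,.159]); u=np.array([np.cos(-.026),np.sin(-.026),0])
print(proj(c,[p+u*.09,p+u*.065,p-u*.08]).round(1)); save(c,'s7c.png',(340,220,460,320),6)
E
```

```text
[[ 0.49765584 -0.02794121]
 [ 0.46733258 -0.10131702]] [ 0.48249421 -0.06462912] 0.0674335845559955 157.0715321271383
0.07939464097397615 67.54666645069842
seat [ 0.48186741 -0.06465839]
[[370.8 286.1]
 [380.5 281. ]
 [433.1 253. ]]
```

View pics/s7c.png

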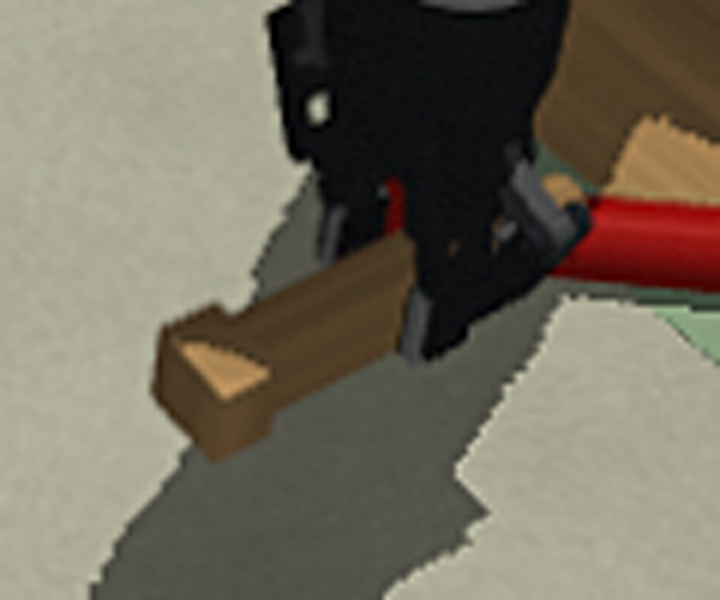

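>>> {"api": "step_arm", "payload": {
  "series": [
    [[0, -5, 0], 0.17, 255],
    [[-0.5, -10, 0], 0.34, 255],
    [[-1, -15, 0], 0.51, 255],
    [[-1.2, -20, 0], 0.68, 255],
    [[-1.5, -25, 0], 0.85, 255]
  ]
}}

```text
clock: 10.8
tcp_pos: [0.4823, 0.0929, 0.1441]
orientation: [-0.009, -0.403, 0.915, 0.003]
wrist_force: [0.4, -1.1, -1.8]
finger_gap: 0.0349
```

>>> {"api": "step_arm", "payload": {
  "series": [
    [[0, -5, 0], 0.15, 255],
    [[0, -10, 0], 0.3, 255],
    [[0, -14, 0], 0.34, 255],
    [[0, -15.7, 0], 0.345, 255],
    [[0, -15.8, 0], 0.345, 255]
  ]
}}

```text
clock: 11.42
tcp_pos: [0.481, -0.0658, 0.1424]
orientation: [-0.011, -0.553, 0.833, 0.003]
wrist_force: [0.2, -0.3, -1.2]
finger_gap: 0.0347
```

>>> {"api": "step_arm", "payload": {
  "series": [
    [[0, 0, 0], 0, 255]
  ]
}}

```text
clock: 11.55
tcp_pos: [0.4802, -0.0651, 0.1414]
orientation: [-0.011, -0.553, 0.833, 0.004]
wrist_force: [0.4, -0.4, -2.6]
finger_gap: 0.035
```

```bash
python3 arc.py|head -1; python3 - <<'E'
from h import *
for n in ['wrist','top']:
    c=cam(n); save(c,n+'8.png')
c=cam('scene'); save(c,'s8.png',(210,130,360,260),5)
p=np.array([.4819,-.0647,.156]);a=np.radians(67.3);u=np.array([np.cos(a),np.sin(a),0])
print((proj(c,[p+u*.09,p-u*.08,p])-[210,130])*5)
E
```

```text
[ 0.48020546 -0.06511369  0.14141581] yaw 247.1839940342857 [ 0.35642876 -0.44866944 -2.61445177]
[[490.03040976 294.71355092]
 [423.40837459  98.38795807]
 [453.18893309 186.07840771]]
```

View pics/wrist8.png

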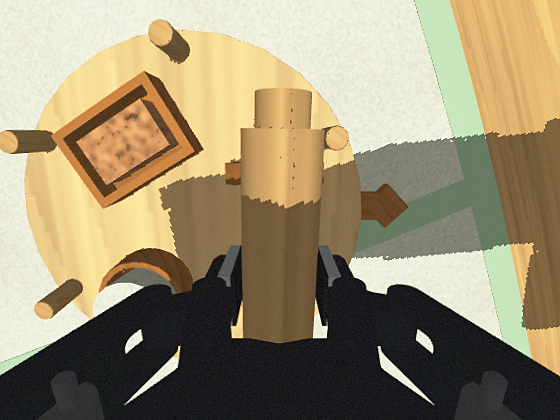

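View pics/s8.png

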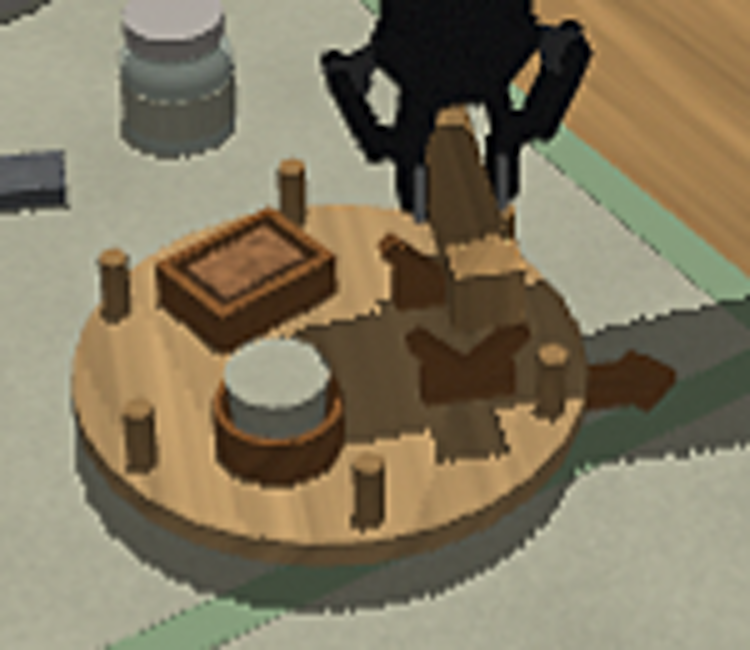

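View pics/top8.png

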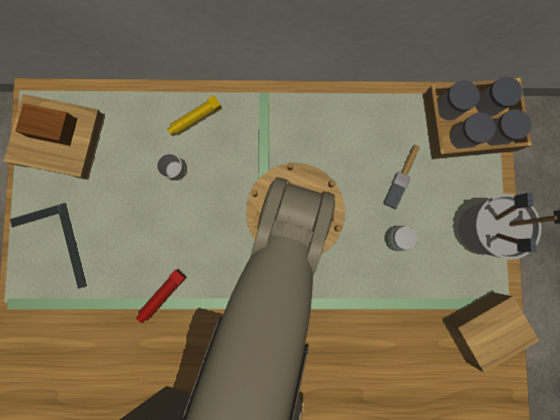

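The head face sits at (487,297) in the crop against a prediction of (490,295). The leg is over the V blocks and aligned. I'll lower it.

>>> {"api": "step_arm", "payload": {
  "series": [
    [[0.2, 0, -1.5], 0, 255],
    [[0.2, 0, -3], 0, 255],
    [[0.2, 0, -4], 0, 255],
    [[0.2, 0, -4.5], 0, 255],
    [[0.2, 0, -4.5], 0, 255]
  ]
}}

```text
clock: 12.32
tcp_pos: [0.4823, -0.0648, 0.0964]
orientation: [-0.011, -0.554, 0.833, 0.003]
wrist_force: [0.2, -0.5, -2.6]
finger_gap: 0.0348
```

```bash
python3 arc.py|head -1; python3 - <<'E'
from h import *
c=cam('scene'); save(c,'s9.png',(210,130,360,260),5)
c=cam('wrist'); save(c,'w9.png')
E
```

```text
[ 0.48228522 -0.06478375  0.09644732] yaw 247.24869012779632 [ 0.20747069 -0.52324359 -2.56117974]
```

View pics/s9.png

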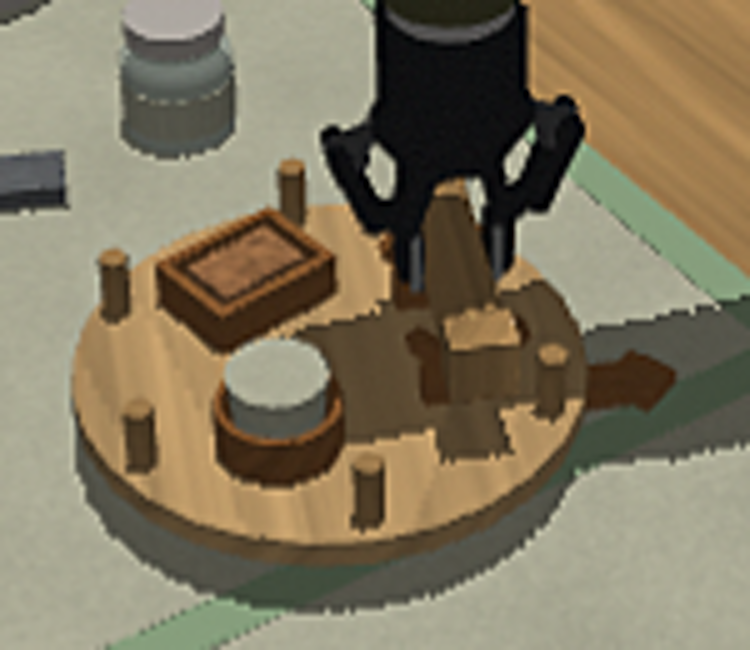

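View pics/w9.png

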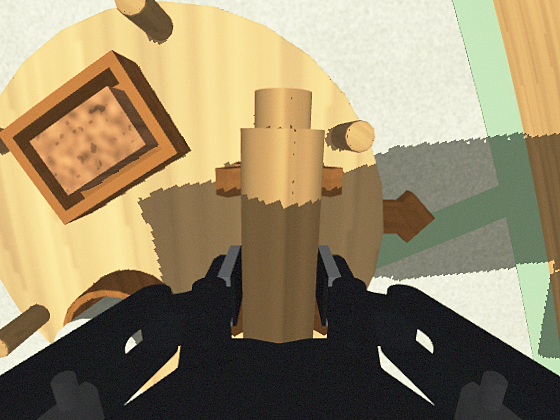

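The block shows evenly on both sides of the shaft in the wrist view, with 25 px on the left and 22 px on the right. I'll lower the rest slowly and watch the force.

>>> {"api": "step_arm", "payload": {
  "series": [
    [[0, 0, -0.4], 0, 255],
    [[0, 0, -0.7], 0, 255],
    [[0, 0, -0.9], 0, 255],
    [[0, 0, -1.0], 0, 255],
    [[0, 0, -1.0], 0, 255]
  ]
}}

```text
clock: 13.05
tcp_pos: [0.4828, -0.065, 0.0871]
orientation: [-0.011, -0.554, 0.833, 0.003]
wrist_force: [-0.3, -0.8, -2.3]
finger_gap: 0.0351
```

>>> {"api": "step_arm", "payload": {
  "series": [
    [[0, 0, -0.1], 0, 255],
    [[0, 0, -0.1], 0, 255]
  ]
}}

```text
clock: 13.3
tcp_pos: [0.4828, -0.0649, 0.086]
orientation: [-0.011, -0.554, 0.833, 0.003]
wrist_force: [-0.2, -0.7, -1.3]
finger_gap: 0.0353
```

>>> {"api": "step_arm", "payload": {
  "series": [
    [[0, 0, -0.15], 0, 255],
    [[0, 0, -0.2], 0, 255],
    [[0, 0, -0.2], 0, 255]
  ]
}}

```text
clock: 13.68
tcp_pos: [0.483, -0.0649, 0.0848]
orientation: [-0.011, -0.554, 0.833, 0.003]
wrist_force: [-2.3, 0.4, 4.5]
finger_gap: 0.0346
```

>>> {"api": "step_arm", "payload": {
  "series": [
    [[0, 0, -0.15], 0, 255],
    [[0, 0, -0.15], 0, 255]
  ]
}}

```text
clock: 13.92
tcp_pos: [0.4831, -0.0648, 0.0847]
orientation: [-0.01, -0.554, 0.833, 0.002]
wrist_force: [-4.6, 1.2, 11.1]
finger_gap: 0.0351
```

>>> {"api": "step_arm", "payload": {
  "series": [
    [[-0.1, 0, 0], 0, 255],
    [[-0.15, 0.05, 0], 0, 255]
  ]
}}

```text
clock: 14.18
tcp_pos: [0.482, -0.0646, 0.0848]
orientation: [-0.01, -0.554, 0.833, 0.002]
wrist_force: [1.2, -0.6, -0.1]
finger_gap: 0.0348
```

```bash
python3 arc.py|head -1; python3 - <<'E'
from h import *
c=cam('scene'); save(c,'s10.png',(250,140,350,240),6)
E
```

```text
[ 0.48202982 -0.06462311  0.08480729] yaw 247.27518489062928 [ 1.16460914 -0.60442848 -0.05160947]
```

View pics/s10.png

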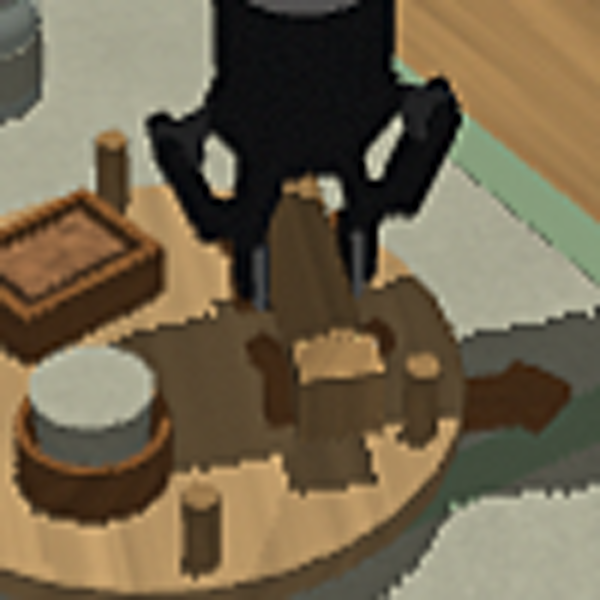

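The lateral force vanished, so I'll press down about 1 mm more to confirm it is seated.

>>> {"api": "step_arm", "payload": {
  "series": [
    [[0, 0, -0.1], 0, 255],
    [[0, 0, -0.15], 0, 255]
  ]
}}

```text
clock: 14.48
tcp_pos: [0.4826, -0.0645, 0.0842]
orientation: [-0.009, -0.554, 0.832, 0.001]
wrist_force: [-2.2, 0.7, 11.7]
finger_gap: 0.0345
```

The force is almost purely vertical and height matches the seat (about 0.095 m). I'll ease the load and open gently.

>>> {"api": "step_arm", "payload": {
  "series": [
    [[0, 0, 0.1], 0, 145],
    [[0, 0, 0.1], 0, 125],
    [[0, 0, 0.1], 0, 100],
    [[0, 0, 0.1], 0, 70],
    [[0, 0, 0.1], 0, 50]
  ]
}}

```text
clock: 15.1
tcp_pos: [0.4825, -0.0645, 0.0851]
orientation: [-0.01, -0.554, 0.832, 0.002]
wrist_force: [-0.3, 0.5, 0.1]
finger_gap: 0.0684
```

>>> {"api": "step_arm", "payload": {
  "series": [
    [[0, 0, 0], 0, 30],
    [[0, 0, 0], 0, 30],
    [[0, 0, 0], 0, 30]
  ]
}}

```text
clock: 15.48
tcp_pos: [0.4826, -0.0645, 0.0851]
orientation: [-0.009, -0.554, 0.832, 0.002]
wrist_force: [-0.3, -0.2, -0.3]
finger_gap: 0.0752
```

```bash
python3 arc.py|head -1; python3 - <<'E'
from h import *
c=cam('scene'); save(c,'s11.png',(250,140,350,240),6)
c=cam('wrist'); save(c,'w11.png')
E
```

```text
[ 0.48258136 -0.06453602  0.08508757] yaw 247.29702290745425 [-0.31303148 -0.20428359 -0.27478864]
```

View pics/s11.png

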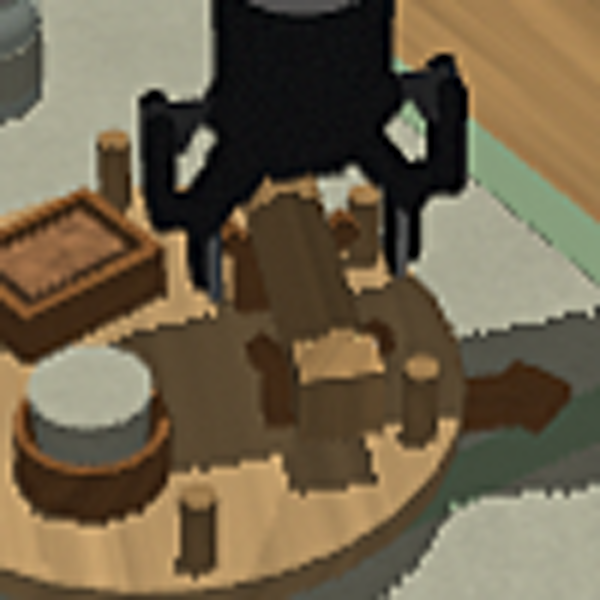

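View pics/w11.png

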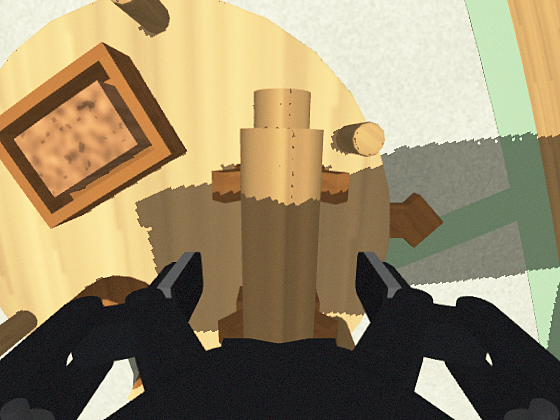

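The leg is free in both notches with the fingers clear on either side. I'll retract straight up, then move aside for an unobstructed check.

>>> {"api": "step_arm", "payload": {
  "series": [
    [[0, 0, 1.5], 0, 30],
    [[0, 0, 4], 0, 30],
    [[0, 0, 8], 0, 30],
    [[0, 0, 12], 0, 30],
    [[0, 0, 16], 0, 30]
  ]
}}

```text
clock: 16.2
tcp_pos: [0.4825, -0.0645, 0.2476]
orientation: [-0.009, -0.554, 0.832, 0.001]
wrist_force: [1.4, 0.0, -0.3]
finger_gap: 0.0752
```

>>> {"api": "step_arm", "payload": {
  "series": [
    [[0, 5, 1], 0, 30],
    [[-2, 10, 1], 0, 30],
    [[-4, 15, 1], 0, 30],
    [[-6, 20, 1], 0, 30],
    [[-8, 25, 1], 0, 30]
  ]
}}

```text
clock: 16.82
tcp_pos: [0.4018, 0.1869, 0.2589]
orientation: [-0.008, -0.554, 0.833, 0.001]
wrist_force: [0.2, 0.9, 0.3]
finger_gap: 0.0754
```

>>> {"api": "step_arm", "payload": {
  "series": [
    [[0, 0, 0], 0, 30],
    [[0, 0, 0], 0, 30]
  ]
}}

```text
clock: 17.08
tcp_pos: [0.402, 0.1871, 0.2598]
orientation: [-0.008, -0.554, 0.832, 0.0]
wrist_force: [-0.5, -0.4, -0.2]
finger_gap: 0.0756
```

```bash
python3 - <<'E'
from h import *
c=cam('top'); save(c,'t12.png',(235,150,360,285),4.4)
c=cam('scene'); save(c,'s12.png',(210,130,360,260),5)
print(env.get_state()['tcp_pos'],env.get_state()['clock'])
E
```

```text
[0.40238636 0.18613657 0.25935912] 17.175
```

View pics/t12.png

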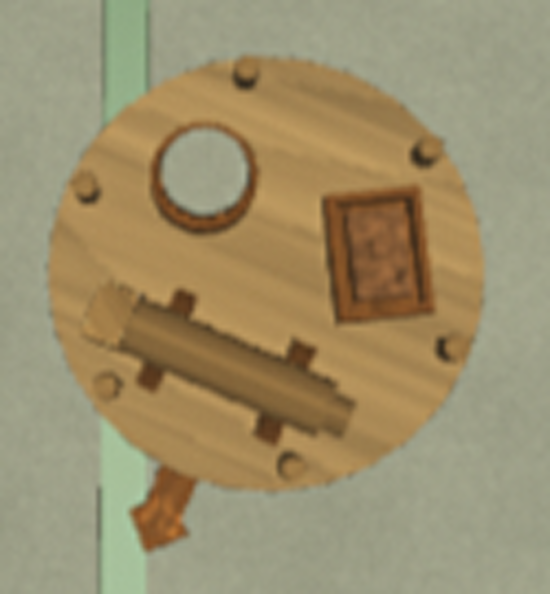

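View pics/s12.png

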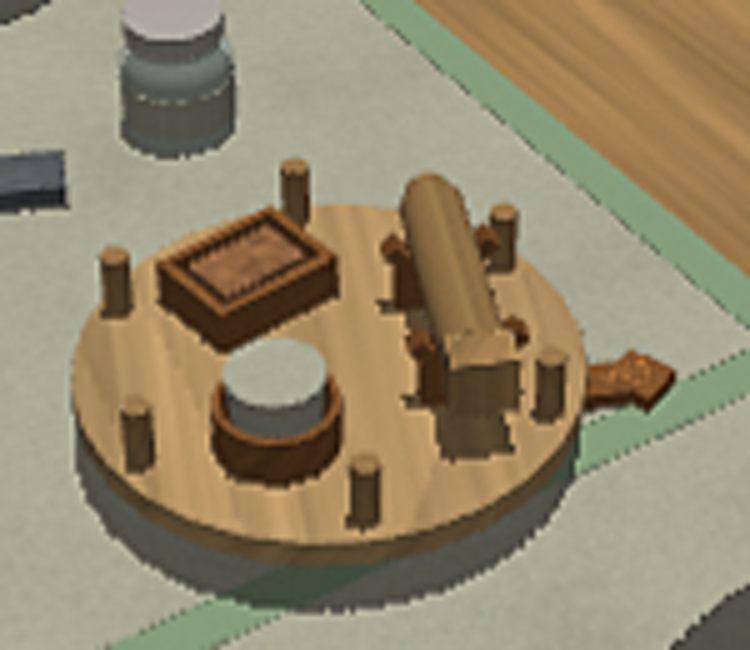

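```bash
python3 pegs.py "[(246,71),(428,152),(455,347),(291,464),(85,187),(107,385)]"; python3 - <<'E'
from h import *
c=cam('top')
def o(p): return np.array(p)/4.4+[235,150]-0.5*(1-1/4.4)
# shaft silhouette centres near head and foot junctions, at axis height
p=onz(c,o([((146+118)/2,(300+348)/2),((338+316)/2,(384+435)/2)]),.095)
m=p.mean(0);d=p[0]-p[1];print(p,np.hypot(*d[:2]),np.degrees(np.arctan2(d[1],d[0])))
cen=np.array([.5446,-.0909]);a=np.radians(156.9);r=np.array([np.cos(a),np.sin(a)]);t=np.array([-r[1],r[0]])
print('radial-68',((m[:2]-cen)@r-.068)*1000,'tang',(m[:2]-cen)@t*1000)
print('z expected ends in scene crop',[0])
c=cam('scene'); print((proj(c,[np.r_[m[:2],.095]+np.r_[d[:2]/np.hypot(*d[:2])*.09,0]])-[210,130])*5)
for n,q,z in [('jar',(403,237),.085),('cup',(171,166),.07)]: pass
s=env.get_state();print(s['wrist_force'],np.abs(s['qvel']).max())
E
```

```text
[   6.8  -54.3 -113.7 -174.    67.1  126.6] [6.75 5.72 6.28 6.03 7.09 6.57] 6.406358209266318 [0.1224 0.1215 0.1244 0.1222 0.1238 0.1239]
[[ 0.50782301 -0.00654504  0.095     ]
 [ 0.45610035 -0.12544497  0.095     ]] 0.1296627506675134 66.49047842035523
radial-68 -0.6127728170302327 tang 1.6671885816504612
z expected ends in scene crop [0]
[[483.84447828 386.55981322]]
[0.93647739 0.73894407 0.44408539] 0.0029752374661022665
```

```bash
python3 -c "
from workcell import env
print(env.hand_in(), env.get_state()['clock'])"
```

```text
the job is handed in; nothing more can be done
the job is handed in; nothing more can be done
```

I pushed the turntable about 57° clockwise by one peg with shut fingers, then laid the plain wood leg in both V notches, released it, backed away and handed in. The hand-in reports no verdict. My last clock reading, just before it, was 17.2 s.

The last checks, from unobstructed pictures:
- **Turntable:** the cradle faces about 156.4° and the pointer 157.7°. It is about 1.3° off against the 7° allowed. It was about 0.4° off after the push, so laying in the leg, or reading error, accounts for nearly 1°.
- **Leg:** -0.6 mm across, 1.7 mm along, and within 0.1° of the cradle direction. The head's end face lies where the scene view predicts for seat height.
- **Surroundings:** the jar, cup and brush look unmoved by eye in the pictures, but I did not re-measure them. The arm stands clear, with about 1 N on the wrist.

No check failed. During lowering, the leg first touched the inner side of the notch, with about 5 N sideways and 11 N upward. A 1 mm shift towards the pointer removed the sideways force before I pressed down and let go.

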